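# Lock the bayonet bowl into the air-line filter head

### The job

Fit the blue bowl to the air-line filter head that leans in its cradle: line up the bowl's two lugs with the two slots in the mouth, push it in against the spring, then turn it clockwise (seen from the bowl's grip end) until it stops, so that it stays locked when you let go. Leave the grease tin, the spray can and the tape measure where they are.

Things in the scene. Friction and masses are not known exactly. Their poses are not given: they have to be found in the camera images.
- bowl_mid (a point): Loose blue filter bowl, 0.15 to 0.31 kg, 120 mm tall, standing nose down; this point is on its axis, 60 mm above the nose end. z runs from nose to grip end, x through the two lugs. From the nose end (mm): 0-12 taper, radius 22 to 30; 12-29 neck, radius 30; 29-34 flange, radius 44; 34-80 barrel, radius 29 to 27; 80-120 grip. Half a turn about z looks and fits the same.
- bowl_grip (a point): Middle of the bowl's black square grip, 36 x 36 mm across its flats (facing +-x and +-y of the bowl) and 40 mm tall, 100 mm above the nose end; its axes are the bowl's. A white stripe across its top and white marks on the flange lie along x, in line with the lugs.
- bowl_lugs (a point): On the bowl's axis, 15 mm above the nose end, midway between its two steel lugs at +x and -x. Each lug is 6 mm thick (12 to 18 mm above the nose end), 13 mm wide (y) and reaches out to radius 36.5 mm. Axes as the bowl's.
- head_mouth: Mouth of the fixed grey filter head: centre of its top face, about 112 mm above the bench; outer radius 46 mm. z points out of the mouth along its axis, leaning 30 degrees from vertical roughly towards the robot; the bowl goes in along -z. x runs through the two slots. The lip is 8 mm thick (z 0 to -8 mm) with a round opening of radius 32.5 mm; below it the chamber has radius 41 mm.
- head_slot (a point): Outer end of one of the two slots through the lip, at 41 mm along the mouth's +x (the other is opposite, at -x). Slots are 20 mm wide (mouth's y) and reach out to radius 41 mm; white marks stand on the rim at their ends. Axes as the mouth's. The bowl's flange meets the lip when its nose end is 29 mm in; the lugs are clear below the lip once it is more than 26 mm in.
- head_locked (a point): Where a lug ends up, at the mouth's face: 45 degrees clockwise from the slot, seen from outside (a negative turn about the mouth's z), 41 mm from its axis; a red dot marks it on the rim. A solid stop ends the turn there; the other way the bowl is blocked after a few degrees. When released a locked bowl is lifted about 3 mm by the spring: nose end 26 mm in, its lugs bearing under the lip.
- head_plate (a point): Centre of the black sprung sealing plate across the bore, 19 mm inside the mouth; the bowl's nose presses it in, up to 12 mm. It pushes back with 4 N at first and 7.5 N with the bowl fully in. A bowl that is not turned is pushed out again to nose end 19 mm in or less.
- grease_tin_mid (a point): Flat round blue grease tin, 67 mm across, 23 mm high, loose; its centre. Bystander.
- spray_can_mid (a point): Standing spray can, 67 mm across, 234 mm tall, loose; its centre. Bystander.
- tape_measure_mid (a point): Yellow tape measure, 37 x 82 x 61 mm, loose; its centre. Bystander.
There are look-alikes about, which are no part of the job. Of the things that look like the part that bears bowl_mid, the largest one is meant.

How it is judged:
On the way, in this order (a step that is already met when the one before it is completed fails the run):
1. the bowl is lifted clear of the bench (height (world z) of bowl_mid above 0.09 m), for 0.1 s.
2. the bowl is pushed in so far that its lugs are through the slots (x of bowl_mid in the frame of head_mouth between -0.005 and 0.005 m and y of bowl_mid in the frame of head_mouth between -0.005 and 0.005 m and z of bowl_mid in the frame of head_mouth below 0.0375 m), for 0.1 s.
At the end, for the whole second after the job is handed in: The bowl is at rest in the mouth, released: its mid point within 5 mm of the mouth's axis in x and in y and 26 to 37 mm out along it, its axis within 0.1 rad (6 degrees) of the mouth's, and turned at least 35 degrees (0.61 rad, at most 1.0 rad) from the slots towards the 45 degree stop (x of bowl_mid in the frame of head_mouth between -0.005 and 0.005 m and y of bowl_mid in the frame of head_mouth between -0.005 and 0.005 m and z of bowl_mid in the frame of head_mouth between 0.026 and 0.037 m and angle between the z axis of bowl_mid and the z axis of head_mouth, either way round below 0.1 rad and angle between the x axis of bowl_mid and the x axis of head_mouth, either way round between 0.61 and 1 rad and linear speed of bowl below 0.01 m/s); the robot touches nothing.
It fails at once if the grease tin is moved by more than 20 mm (distance of grease_tin_mid from where it was at the start of the episode above 0.02 m).
It fails at once if the spray can is moved by more than 20 mm (distance of spray_can_mid from where it was at the start of the episode above 0.02 m).
It fails at once if the tape measure is moved by more than 20 mm (distance of tape_measure_mid from where it was at the start of the episode above 0.02 m).
It also fails if it takes over 48 s, if anything falls off the work surface, if the arm or the gripper's body presses on something with over 40 N, if the wrist force passes 120 N, or if a joint passes its speed limit or range.

### The arm

A 7-joint arm with a two-finger parallel gripper is mounted at the origin on a cart in front of the work surface, level with it; the furniture and walls round the work are solid. World frame = base frame: x ahead of the robot, y to its left, z up, the work surface at z = 0. Lengths are in m, angles in rad, forces in N, time in s.
With the tool pointing down it reaches from about 0.4 to 0.875 m from the base axis. Payload 19.3 kg.
Tool frame: the origin (TCP) lies midway between the tips of the shut fingers; the grasp point (between the pads) lies robot.hold_point_z behind it (robot.hold_point_z is the distance from the TCP to the grasp point, in m); y points along the fingers, z is the direction in which the jaws open and shut, and the axes are right-handed (so a half turn about y gives the same grasp; the last joint's range is limited). The gripper opens to 85 mm and grips with 20 to 120 N. Pads are 22 mm wide; open, the fingers measure 114 mm over their backs; the gripper's body (76 mm by 85 mm) begins 54 mm behind the grasp point. The pads swing forward as they close: fully open they stand 13 mm farther back than shut.
Start: joints at [1.155, 0.521, -0.036, 1.599, 0.021, 1.021, -0.113], TCP at [0.212, -0.588, 0.231] pointing down, gripper open.
Joint ranges: [-2.91, 2.91], [-0.3, 2.13], [-1.5, 1.42], [0.17, 2.43], [-1.26, 4.41], [0.16, 1.93], [-2.52, 2.52]. Speed limits (rad/s): [1.89, 1.89, 2.39, 2.39, 3.01, 3.01, 3.01].

### API

Orientations are given as [roll, pitch, yaw] about the fixed x, y, z axes, in that order (R = Rz(yaw) Ry(pitch) Rx(roll)).
In Python, from rig import robot gives the robot as it stands.
- The arm moves only by the tool arm_command, never from a script. Its argument "series" is one flat list of numbers, 7 for each row, row after row: the shift along the tool's x, y, z in m, then the turn, a rotation vector about the tool's x, y, z in degrees, then the closure, from -1 (fully open) to 1 (shut). A call has 1 to 10 rows; each row is the pose to reach, as a shift and turn from the pose measured when the call began, along the tool's axes at that moment; what a row does not reach only later rows make up. A row lasts 1/8 s, in which the tool goes at most 62.5 mm and 10.7 degrees, less where a joint would pass 70% of its speed; a pose out of reach is approached as far as the arm can. A call with a gripper value outside its range is refused whole. The fingers move at their own pace and stop on an object; "squeeze" is the grip in N (left out, the last holds). Time passes only in rows, so rows that repeat a pose let the fingers close. It gives the time, the measured TCP pose, the force and the opening at its end, in the units of the state.
- robot.read_state(): the state, without advancing time (a new reading comes with each control period).
- robot.capture(name): name is "side" or "top"; returns the picture (420x560x3 uint8, red, green, blue); there is no depth.
- robot.camera_model(name): a dict with "fov_y" (degrees; the focal length in pixels is half the picture's height over the tangent of half this angle, whatever the lens; pixels are square), "cx", "cy" (the principal point, pixels), "k1" (the pictures are not rectified: a ray, as slopes to the right and down, at radius r is drawn at 1 + k1 r^2 times it, then the intrinsics apply), "extrinsics" (4x4, takes a point from world to camera coordinates). Camera axes: x right, y up, looking along -z (the intrinsics and any distortion apply to the point x, -y, -z); pixel columns grow to the right and rows downward; lengths in m; the calibration is good to about 2 mm. A picture is of the moment at which its call begins. camera_model takes no time and is no camera call.
- robot.finish_job(): hands the job in, once; it reports no verdict.
Trained networks look in the newest picture that a camera, given by its name, has taken for a name from the list of things; names that differ only in an ending like _2 or _b are one class to them, and where a whole thing is asked for, a point or a joint stands for the part that bears it (a point fixed in the world has none). Each returns a list of dicts, best first, with "score" (0 to 1); they miss things now and then, are a little off and sometimes report something else, mostly with a low value. They report only what shows in the picture. A call takes as long as a camera call. They do not tell look-alikes from the thing itself.
- robot.spot_in(camera, target): "rect" ([left, top, right, bottom] in pixels, round what is visible of it).
The state is a dict: "clock": time; "joint_pos": joint angles; "qvel": joint speeds; "effort": joint torques, N m; "tcp_pos": TCP position; "eef_rot": TCP orientation; "ft_force": force on the tool from outside, world axes, zero at the start; "ft_torque": the same for the moment, N m; "width": finger opening in m.
Only numpy, scipy, OpenCV 4.12 (cv2) and the standard library are available. Lean on these libraries where they do the work, as an engineer would, in place of code of your own. Each camera call takes 0.05 s, during which the arm holds its last target.

## Working session

There is one attempt and no reset: what is moved stays moved. The work goes in short steps, Python scripts to look and compute and a tool call to move; the robot and the scene stay as the last step left them, time stands still between calls to the robot, and variables do not carry over. Pictures are saved under pics/ and viewed, and the job is handed in when it is done.

Besides the shell and the picture viewer there is one more tool, called after ">>>" as name(argument=value, ...) on one line, values as JSON. arm_command: Moves the arm, as the interface text tells. Its arguments: {"type":"object","properties":{"series":{"type":"array","items":{"type":"number"}},"squeeze":{"type":"number"}},"required":["series"]}

```bash
ls; mkdir -p pics
python3 - <<'E'
from rig import robot
import cv2, numpy as np
print(robot.read_state())
print(getattr(robot,'hold_point_z',None))
for n in ("side","top"):
    im=robot.capture(n); cv2.imwrite(f"pics/{n}0.png",im[:,:,::-1])
    m=robot.camera_model(n); print(n,{k:(v if k!='extrinsics' else np.round(v,4).tolist()) for k,v in m.items()})
    for t in ("bowl_mid","head_mouth","grease_tin_mid","spray_can_mid","tape_measure_mid"):
        pass
print(robot.read_state()['clock'])
E
```

```text
pics
{'clock': 0.0, 'joint_pos': array([ 1.15482595,  0.52200353, -0.03634232,  1.59998932,  0.02121213,
        1.02109344, -0.11277089]), 'qvel': array([ 0.00184859, -0.00137597,  0.00016407,  0.00123171, -0.0003772 ,
       -0.00082269,  0.00029943]), 'effort': array([ 6.67808708e-04, -9.27104187e+01,  1.98025435e+00, -3.69935703e+01,
        1.79210608e-02,  8.14137835e-03, -9.99643675e-07]), 'tcp_pos': array([ 0.21168603, -0.58771152,  0.23073879]), 'eef_rot': array([-1.57190155e+00, -8.14600331e-05, -2.79578416e+00]), 'ft_force': array([-0.5401844 ,  0.50421221, -0.37165984]), 'ft_torque': array([-0.04513207, -0.03340662,  0.02489559]), 'width': 0.08572302211545915}
0.0187
side {'fov_y': 56.61946032856565, 'cx': 285.664207343411, 'cy': 206.38437521547962, 'k1': -0.03343217857986934, 'extrinsics': [[-0.9547, -0.2975, 0.0037, 0.522], [0.1842, -0.5813, 0.7926, -0.2481], [-0.2337, 0.7574, 0.6098, -0.8929], [0.0, 0.0, 0.0, 1.0]]}
top {'fov_y': 57.52306161192194, 'cx': 273.9914192470833, 'cy': 208.87331693175202, 'k1': -0.05603317281435357, 'extrinsics': [[0.0286, -0.9996, -0.0019, -0.1132], [0.9848, 0.0278, 0.1716, -0.5844], [-0.1715, -0.0067, 0.9852, -0.9594], [0.0, 0.0, 0.0, 1.0]]}
0.1
```

View pics/side0.png

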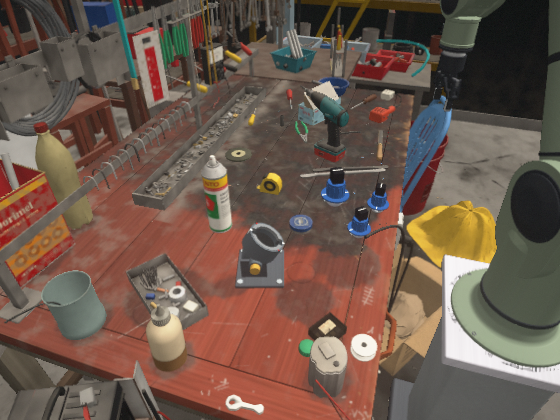

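View pics/top0.png

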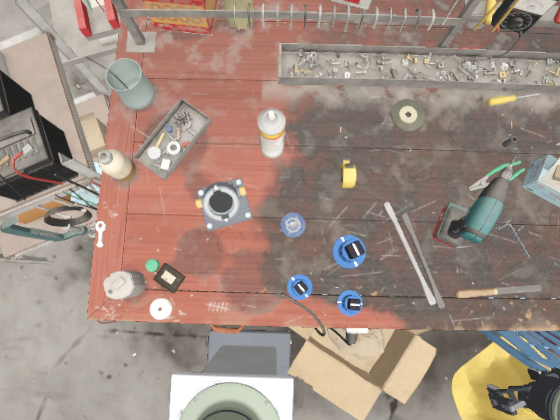

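The side view shows the head at about (261,255), with three blue bowls at (336,185), (377,195) and (360,221). In the top view the largest bowl is at about (350,251) and the head mouth at (220,203). I'll zoom in and run the networks next.

Run:
```python
from rig import robot
import cv2, numpy as np
for n in ("side","top"):
    for t in ("bowl_mid","bowl_grip","head_mouth"):
        print(n,t,[(np.round(d['rect'],1).tolist(),round(d['score'],2)) for d in robot.spot_in(n,t)])
s=cv2.imread('pics/side0.png');t=cv2.imread('pics/top0.png')
f=lambda im,x0,y0,x1,y1,k:cv2.resize(im[y0:y1,x0:x1],None,fx=k,fy=k,interpolation=cv2.INTER_CUBIC)
a=f(t,310,215,390,315,4); b=f(t,185,160,265,260,4)
c=f(s,310,150,400,250,4); d=f(s,220,205,300,305,4)
cv2.imwrite('pics/ztop.png',np.hstack([a,b])); cv2.imwrite('pics/zside.png',np.hstack([c,d]))
print(robot.read_state()['clock'])
```

```text
side bowl_mid [([319.1, 170.2, 345.0, 205.9], 0.94), ([349.7, 211.9, 373.2, 238.0], 0.6), ([366.0, 184.0, 386.7, 213.1], 0.57), ([238.3, 225.8, 282.9, 264.0], 0.29)]
side bowl_grip [([368.5, 184.5, 389.0, 214.6], 0.97), ([321.8, 168.9, 347.1, 207.7], 0.91), ([346.3, 203.9, 372.3, 237.1], 0.89)]
side head_mouth [([242.5, 221.9, 280.6, 262.6], 0.73), ([256.4, 174.7, 279.7, 197.4], 0.68)]
top bowl_mid [([331.6, 235.9, 367.6, 268.6], 0.84), ([284.5, 271.8, 312.0, 303.0], 0.57)]
top bowl_grip [([331.8, 238.2, 368.8, 268.8], 0.76), ([335.7, 288.4, 366.3, 315.1], 0.66)]
top head_mouth [([201.9, 179.2, 241.9, 222.5], 0.63)]
0.4
```

View pics/ztop.png

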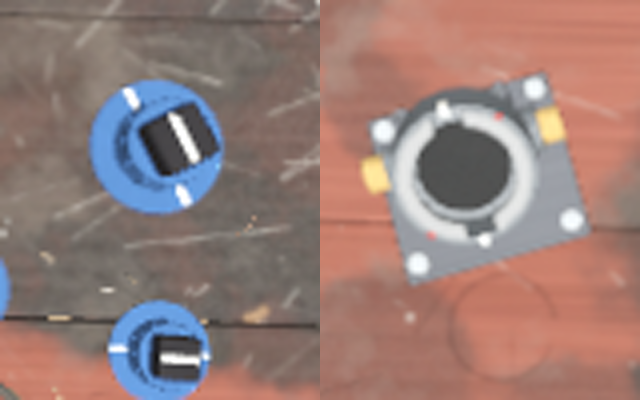

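View pics/zside.png

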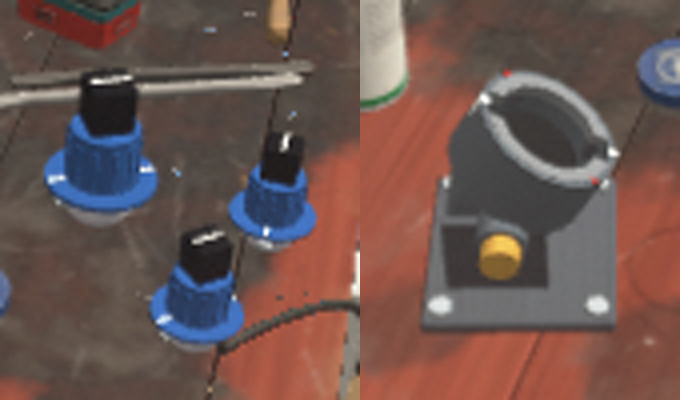

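Run:
```python
import cv2, numpy as np
s=cv2.imread('pics/side0.png');t=cv2.imread('pics/top0.png')
def f(im,x0,y0,n,k):
    o=cv2.resize(im[y0:y0+n,x0:x0+n],None,fx=k,fy=k,interpolation=cv2.INTER_NEAREST)
    for i in range(0,n,5):
        cv2.putText(o,str(x0+i),(i*k,8),0,.3,(0,255,255),1);cv2.putText(o,str(y0+i),(0,i*k+8),0,.3,(0,255,255),1)
        o[:, i*k]=o[:,i*k]*.8; o[i*k]=o[i*k]*.8
    return o
cv2.imwrite('pics/h.png',np.hstack([f(t,196,176,48,8),f(s,237,217,50,8)[:384,:]]))
cv2.imwrite('pics/b.png',np.hstack([f(t,328,230,44,9),f(s,316,162,44,9)]))
```

```text
(no output)
```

View pics/h.png

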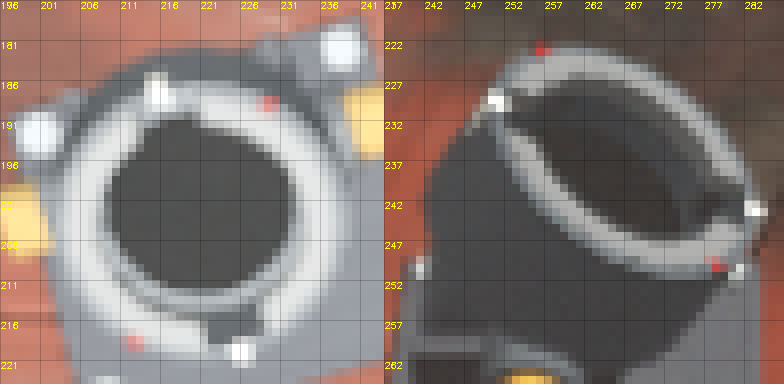

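View pics/b.png

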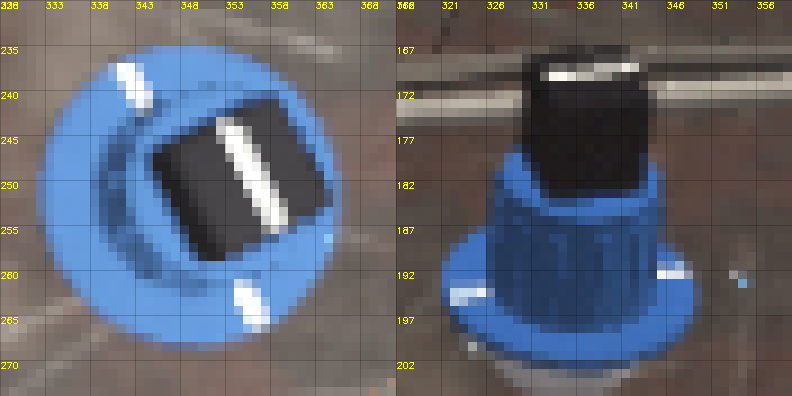

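The head's slot marks, top view: (215.3,187.1) and (225.6,219.3); side view: (250.5,229.4) and (282.9,242.8). The red dots and the bowl's flange marks and stripe are clear in both views. Next I fit the poses.

```bash
cat > h.py <<'E'
import numpy as np, cv2
from rig import robot
from scipy.optimize import least_squares
from scipy.spatial.transform import Rotation as R
M={n:robot.camera_model(n) for n in("side","top")}
def proj(n,P):
    m=M[n];P=np.atleast_2d(P);E=np.array(m['extrinsics'])
    c=P@E[:3,:3].T+E[:3,3]; X=c[:,0]/-c[:,2];Y=-c[:,1]/-c[:,2]
    f=210/np.tan(np.radians(m['fov_y'])/2); r2=X*X+Y*Y;g=1+m['k1']*r2
    return np.c_[m['cx']+f*X*g,m['cy']+f*Y*g]
def headframe(yawlean,phi,tilt=np.pi/6):
    # z leans tilt towards direction yawlean
    z=np.array([np.sin(tilt)*np.cos(yawlean),np.sin(tilt)*np.sin(yawlean),np.cos(tilt)])
    a=np.cross([0,0,1],z);a/=np.linalg.norm(a)
    b=np.cross(z,a)
    x=np.cos(phi)*a+np.sin(phi)*b
    return np.c_[x,np.cross(z,x),z]
E
cat > fit.py <<'E'
from h import *
T=np.array([[215.25,187.1],[225.6,219.25],[229.25,188.5],[212.5,218.4]])
S=np.array([[250.5,229.4],[282.9,242.75],[256.4,222.6],[278,249.75]])
def pts(p):
    F=headframe(p[3],p[4],p[8] if len(p)>8 else np.pi/6); q=-np.pi/4
    L=np.array([[p[5],0,p[6]],[-p[5],0,p[6]],[p[7]*np.cos(q),p[7]*np.sin(q),p[6]],[-p[7]*np.cos(q),-p[7]*np.sin(q),p[6]]])
    return np.array(p[:3])+L@F.T
def res(p,off=None,cams="st"):
    P=pts(p);r=[]
    if 't' in cams:r.append(proj('top',P)-T)
    if 's' in cams:r.append(proj('side',P)-S)
    r=np.concatenate(r).ravel()
    return np.r_[r,(p[5]-.0435)/.001,(p[7]-.0425)/.002,p[6]/.001,(p[2]-.112)/.002]
best=None
for ph in np.arange(0,6.28,.4):
    s=least_squares(res,[.55,.1,.112,np.pi,ph,.0435,0,.0425])
    if best is None or s.cost<best.cost:best=s
p=best.x;print('head',best.cost,np.round(p,4),'lean deg',np.degrees(p[3]));print(np.round(best.fun,2))
for c in 'ts':
    s=least_squares(lambda q:res(q,cams=c),p);print(c,s.cost,np.round(s.x,4))
# bowl
Tb=np.array([[342.4,239.3],[355.4,263.5],[352.8,242.8],[358.4,255.0]])
Sb=np.array([[323.9,194.4],[346.5,191.8],[332.5,170.05],[342.4,169.05]])
def bp(p):
    c,s=np.cos(p[2]),np.sin(p[2]);d=np.array([c,s,0]);o=np.array([p[0],p[1],0])
    return np.array([o+p[3]*d+[0,0,.034],o-p[3]*d+[0,0,.034],o+p[4]*d+[0,0,.12],o-p[4]*d+[0,0,.12]])
def rb(p,c='ts'):
    P=bp(p);r=[]
    if 't' in c:r.append(proj('top',P)-Tb)
    if 's' in c:r.append(proj('side',P)-Sb)
    return np.r_[np.concatenate(r).ravel(),(p[3]-.037)/.003,(p[4]-.016)/.003]
for c in('ts','t','s'):
    s=least_squares(lambda q:rb(q,c),[.45,-.2,.3,.037,.016]);print('bowl',c,s.cost,np.round(s.x,4),np.degrees(s.x[2]));
    if c=='ts':print(np.round(s.fun,2))
E
python3 fit.py
```

```text
head 2.2051507469906917 [5.8480e-01 3.5200e-02 1.1300e-01 3.4192e+00 1.6037e+00 4.3700e-02
 2.0000e-04 4.3500e-02] lean deg 195.90422341909468
[ 0.35  0.81  0.34  0.64  0.    0.84  0.13  0.25 -0.43 -0.12 -0.74 -0.07
 -0.75  0.2  -0.62  0.03  0.18  0.52  0.21  0.48]
t 0.14064114298487096 [0.5866 0.0359 0.112  3.6889 1.3619 0.0436 0.     0.0429]
s 0.145873265624528 [0.5836 0.0337 0.1121 3.365  1.6586 0.0437 0.     0.043 ]
bowl ts 2.452890759895697 [ 0.481  -0.2977  0.4881  0.0362  0.0158] 27.965809017419183
[ 0.24  0.23  0.13  0.67 -0.01  0.98  0.55  0.48 -0.75  0.17 -0.9   0.33
 -0.88  0.27 -0.58  0.27 -0.27 -0.08]
bowl t 0.24202143393547973 [ 0.4825 -0.2971  0.4865  0.0361  0.016 ] 27.874182687543012
bowl s 0.029779905949040127 [ 0.479  -0.2998  0.5009  0.0368  0.0156] 28.697449551959863
```

```bash
cat >> fit.py <<'E'
print('--- joint with camera pixel offsets')
Sc=np.array([[200.0,191.7],[238.0,181.2],[247.0,214.0],[208.5,225.2]])
def joint(v):
    p=v[:8];b=v[8:13];o=v[13:17]
    ph=pts(p);pb=bp(b)
    r=[proj('top',ph)+o[:2]-T,proj('side',ph)+o[2:]-S,proj('top',pb)+o[:2]-Tb,proj('side',pb)+o[2:]-Sb]
    return np.r_[np.concatenate(r).ravel()/.3,o/.8,(p[5]-.0435)/.001,(p[7]-.0425)/.002,p[6]/.0005,(p[2]-.112)/.001,(b[3]-.037)/.003,(b[4]-.016)/.003,(p[3]-np.radians(195))/.04]
s=least_squares(joint,np.r_[p,.481,-.2977,.488,.0362,.0158,0,0,0,0])
v=s.x;print(s.cost,np.round(v,4),np.degrees(v[3]),np.degrees(v[4]),np.degrees(v[10]));print(np.round(s.fun[:32]*.3,2))
F=headframe(v[3],v[4]);print(F)
np.savez('pose.npz',hc=v[:3],hF=F,b=v[8:11],off=v[13:17])
E
python3 fit.py | sed -n '/---/,$p'
python3 - <<'E'
from h import *
s=robot.read_state();A=R.from_euler('xyz',s['eef_rot']).as_matrix();print(A.round(3))
E
```

```text
--- joint with camera pixel offsets
5.832378397700869 [ 0.5853  0.0352  0.1122  3.4101  1.6124  0.0439  0.      0.0439  0.4813
 -0.2978  0.4884  0.0361  0.0157 -0.2764 -0.4483  0.8555 -0.2179] 195.38441532419142 92.38612662481022 27.980918946491585
[ 0.11  0.1   0.18  0.09 -0.14  0.11 -0.11 -0.28  0.11 -0.14 -0.03 -0.05
 -0.18  0.05  0.07  0.17  0.03 -0.29 -0.12  0.05 -0.23  0.41  0.32 -0.12
  0.05 -0.1  -0.18  0.07 -0.12  0.02  0.16  0.01]
[[ 0.82322447 -0.29982774 -0.4820838 ]
 [ 0.26969392  0.95376621 -0.13264693]
 [ 0.49956647 -0.02081686  0.8660254 ]]
[[-0.941 -0.     0.339]
 [-0.339  0.    -0.941]
 [ 0.    -1.    -0.   ]]
```

```bash
cat > go.py <<'E'
from h import *
def delta(tp,tR,st=None):
    st=st or robot.read_state()
    A=R.from_euler('xyz',st['eef_rot']).as_matrix();p=st['tcp_pos']
    d=A.T@(np.array(tp)-p); w=R.from_matrix(A.T@tR).as_rotvec(degrees=True)
    print('shift mm',np.round(d*1000,1),'|',round(np.linalg.norm(d)*1000),'turn',np.round(w,2))
    return d,w
def show():
    s=robot.read_state();print({k:np.round(s[k],3).tolist() for k in('clock','joint_pos','tcp_pos','eef_rot','ft_force','width')})
E
python3 - <<'E'
from go import *
q=np.load('pose.npz');b=q['b'];y=b[2]
zt=-np.array([-np.sin(y),np.cos(y),0]);yt=np.array([0,0,-1.]);Rt=np.c_[np.cross(yt,zt),yt,zt]
print(Rt.round(3))
delta([b[0],b[1],.19],Rt);delta([b[0],b[1],.083],Rt)
show()
E
```

```text
[[-0.883  0.     0.469]
 [-0.469  0.    -0.883]
 [-0.    -1.    -0.   ]]
shift mm [-351.9   41.2 -181.6] | 398 turn [ 0.01 -8.17  0.  ]
shift mm [-351.9  148.2 -181.6] | 423 turn [ 0.01 -8.17  0.  ]
{'clock': 0.4, 'joint_pos': [1.155, 0.521, -0.036, 1.6, 0.021, 1.021, -0.113], 'tcp_pos': [0.212, -0.588, 0.231], 'eef_rot': [-1.571, -0.0, -2.796], 'ft_force': [-0.433, 0.316, 0.939], 'width': 0.085}
```

>>> arm_command(series=[-0.045,0.0,-0.023,0,-1,0,-1,-0.09,0.005,-0.046,0,-2,0,-1,-0.14,0.01,-0.072,0,-3,0,-1,-0.19,0.015,-0.098,0,-4.5,0,-1,-0.24,0.02,-0.124,0,-6,0,-1,-0.29,0.03,-0.15,0,-7,0,-1,-0.33,0.04,-0.17,0,-8.2,0,-1,-0.352,0.041,-0.1816,0,-8.2,0,-1,-0.352,0.041,-0.1816,0,-8.2,0,-1], squeeze=60)

```text
clock: 1.52
tcp_pos: [0.4827, -0.296, 0.1901]
eef_rot: [-1.571, 0.001, -2.65]
ft_force: [0.1, -0.5, -0.2]
width: 0.0856
```

Run:
```python
from go import *
show()
for n in("side","top"):
    cv2.imwrite(f'pics/{n}1.png',robot.capture(n)[:,:,::-1])
s=cv2.imread('pics/side1.png');t=cv2.imread('pics/top1.png')
f=lambda im,x0,y0,k,w:cv2.resize(im[y0:y0+w,x0:x0+w],None,fx=k,fy=k,interpolation=cv2.INTER_CUBIC)
cv2.imwrite('pics/z1.png',np.hstack([f(t,300,200,4,100),f(s,290,120,4,100)]))
q=np.load('pose.npz');b=q['b'];y=b[2]
zt=-np.array([-np.sin(y),np.cos(y),0]);yt=np.array([0,0,-1.]);Rt=np.c_[np.cross(yt,zt),yt,zt]
delta([b[0],b[1],.083],Rt)
```

```text
{'clock': 1.525, 'joint_pos': [0.555, 0.479, -0.15, 1.794, 0.089, 0.875, -0.714], 'tcp_pos': [0.483, -0.296, 0.19], 'eef_rot': [-1.571, 0.001, -2.65], 'ft_force': [0.12, -0.468, -0.179], 'width': 0.086}
shift mm [ -0.5 107.3  -0.3] | 107 turn [-0.    0.02  0.02]
```

View pics/z1.png

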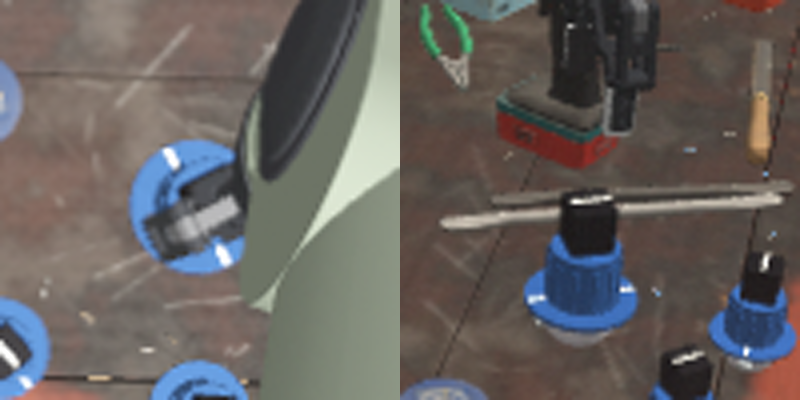

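Run:
```python
from go import *
st=robot.read_state();A=R.from_euler('xyz',st['eef_rot']).as_matrix();p=st['tcp_pos']
for n in('side','top'):
    print(n,proj(n,np.array([p,p+A@[0,-.013,.04],p+A@[0,-.013,-.04],p+A@[0,-.07,0]])).round(1).tolist())
s=cv2.imread('pics/side1.png')
cv2.imwrite('pics/z2.png',cv2.resize(s[80:180,290:390],None,fx=6,fy=6,interpolation=cv2.INTER_CUBIC))
```

```text
side [[338.8, 148.9], [335.2, 138.3], [343.4, 151.7], [340.9, 126.5]]
top [[362.7, 247.5], [379.8, 239.0], [348.1, 255.2], [370.4, 245.0]]
```

View pics/z2.png

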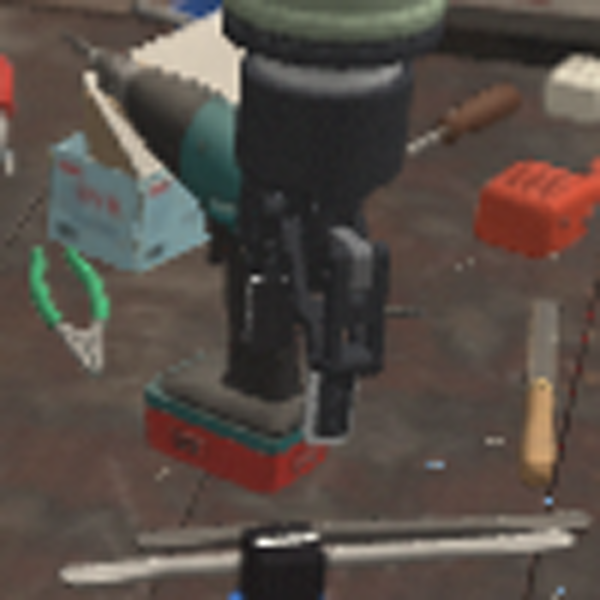

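The near fingertip shows at side (344.5,153), where (344.3,151.5) was predicted, so the calibration and alignment are good. Descending and gripping.

>>> arm_command(series=[0,0.04,0,0,0,0,-1,-0.0005,0.08,0,0,0,0,-1,-0.0005,0.107,0,0,0,0,-1,-0.0005,0.107,0,0,0,0,-1,-0.0005,0.107,0,0,0,0,1,-0.0005,0.107,0,0,0,0,1,-0.0005,0.107,0,0,0,0,1,-0.0005,0.107,0,0,0,0,1], squeeze=60)

```text
clock: 2.62
tcp_pos: [0.4819, -0.2983, 0.0843]
eef_rot: [-1.57, 0.0, -2.653]
ft_force: [-2.3, 0.7, 9.1]
width: 0.0352
```

>>> arm_command(series=[0,-0.04,0,0,0,0,1,0,-0.09,0,0,0,0,1,0,-0.14,0,0,0,0,1,0,-0.16,0,0,0,0,1])

```text
clock: 3.12
tcp_pos: [0.4824, -0.2985, 0.2476]
eef_rot: [-1.566, 0.003, -2.653]
ft_force: [0.4, 0.6, -2.3]
width: 0.0352
```

```bash
cat > tgt.py <<'E'
from go import *
q=np.load('pose.npz');hc,F=q['hc'],q['hF']
def tgt(out,turn=0,half=False,t=.0835,dx=0,dy=0):
    # nose end "out" m outside mouth (neg = in); TCP t above nose along axis
    zt=-F[:,1];yt=-F[:,2];Rt=np.c_[np.cross(yt,zt),yt,zt]
    if half: Rt=Rt@R.from_rotvec([0,np.pi,0]).as_matrix()
    Rt=R.from_rotvec(F[:,2]*np.radians(turn)).as_matrix()@Rt
    return hc+F[:,2]*(t+out)+F[:,0]*dx+F[:,1]*dy,Rt
E
python3 - <<'E'
from tgt import *
show();p,Rt=tgt(.05);print(p.round(3));delta(p,Rt)
E
```

```text
{'clock': 3.125, 'joint_pos': [0.563, 0.412, -0.155, 1.736, 0.075, 0.994, -0.701], 'tcp_pos': [0.482, -0.299, 0.248], 'eef_rot': [-1.566, 0.003, -2.653], 'ft_force': [0.406, 0.586, -2.277], 'width': 0.035}
[0.521 0.017 0.228]
shift mm [-182.3   19.1 -261. ] | 319 turn [ 3.68 10.04 29.62]
```

>>> arm_command(series=[-0.018,-0.005,-0.026,0.3,1,3,1,-0.044,-0.005,-0.063,0.9,2.4,7.1,1,-0.07,-0.003,-0.1,1.4,3.8,11.3,1,-0.096,0,-0.138,1.9,5.3,15.6,1,-0.123,0.005,-0.176,2.5,6.7,20,1,-0.15,0.01,-0.215,3.0,8.3,24.4,1,-0.17,0.016,-0.243,3.4,9.4,27.6,1,-0.1823,0.0191,-0.261,3.7,10,29.6,1,-0.1823,0.0191,-0.261,3.7,10,29.6,1,-0.1823,0.0191,-0.261,3.7,10,29.6,1])

```text
clock: 4.38
tcp_pos: [0.5211, 0.0171, 0.2282]
eef_rot: [-1.546, 0.523, -2.824]
ft_force: [0.4, 0.1, -2.5]
width: 0.0352
```

Run:
```python
from tgt import *
show();p,Rt=tgt(.05);delta(p,Rt)
for n in("side","top"):
    cv2.imwrite(f'pics/{n}2.png',robot.capture(n)[:,:,::-1])
s=cv2.imread('pics/side2.png');t=cv2.imread('pics/top2.png')
f=lambda im,x0,y0,k,w:cv2.resize(im[y0:y0+w,x0:x0+w],None,fx=k,fy=k,interpolation=cv2.INTER_CUBIC)
cv2.imwrite('pics/z3.png',np.hstack([f(t,170,150,4,100),f(s,210,170,4,100)]))
```

```text
{'clock': 4.375, 'joint_pos': [0.176, 0.194, -0.301, 2.272, -0.144, 0.168, -1.228], 'tcp_pos': [0.521, 0.017, 0.228], 'eef_rot': [-1.546, 0.523, -2.824], 'ft_force': [0.437, 0.113, -2.47], 'width': 0.035}
shift mm [ 0.2  0.3 -0.4] | 1 turn [-0.03  0.07  0.01]
```

View pics/z3.png

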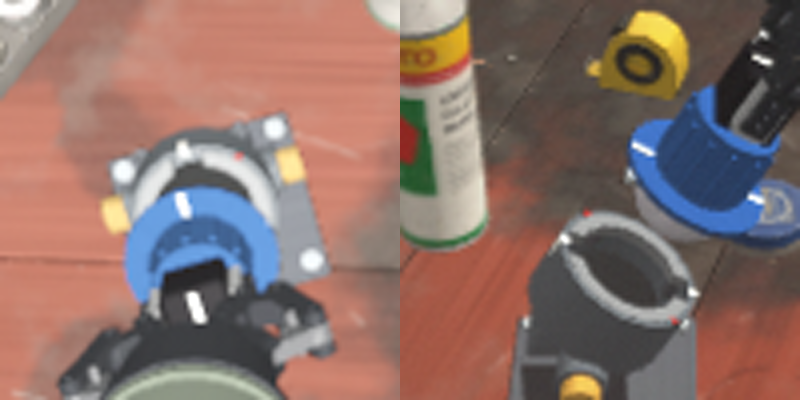

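The bowl hangs lined up over the mouth: its flange marks run parallel to the slot marks in both views. But joint 6 is at 0.168, close to its 0.16 limit, so I'll model the kinematics before pushing in.

```bash
cat > kin.py <<'E'
from tgt import *
import itertools
D=[([1.15482595,.52200353,-.03634232,1.59998932,.02121213,1.02109344,-.11277089],[.21168603,-.58771152,.23073879],[-1.57190155,-8.146e-5,-2.79578416]),
([0.555,0.479,-0.15,1.794,0.089,0.875,-0.714],[.4827,-.2960,.1901],[-1.571,.001,-2.65]),
([0.563,0.412,-0.155,1.736,0.075,0.994,-0.701],[.4824,-.2985,.2476],[-1.566,.003,-2.653]),
([0.176,0.194,-0.301,2.272,-0.144,0.168,-1.228],[.5211,.0171,.2282],[-1.546,.523,-2.824])]
def T(Rm,p=(0,0,0)):
    M=np.eye(4);M[:3,:3]=Rm;M[:3,3]=p;return M
rz=lambda a:T(R.from_euler('z',a).as_matrix());ry=lambda a:T(R.from_euler('y',a).as_matrix())
tr=lambda x,z:T(np.eye(3),(x,0,z))
def fk(q,v,s):
    M=rz(v[7]+s[0]*q[0])@tr(0,v[0])@ry(q[1])@tr(v[4],v[1])@rz(s[1]*q[2])@ry(q[3])@tr(v[5],v[2])@rz(s[2]*q[4])@ry(q[5])@tr(v[6],0)@rz(s[3]*q[6]+v[8])@tr(0,v[3])
    return M
# tool y = chain z ; tool x,z = in plane
C=np.array([[1,0,0],[0,0,-1],[0,1,0]],float) # cols: tool x=ex, tool y=ez, tool z=-ey
def rs(v,s):
    r=[]
    for q,p,e in D:
        M=fk(q,v,s);A=R.from_euler('xyz',e).as_matrix()
        r+=list((M[:3,3]-p)*100)+list((R.from_matrix(A.T@(M[:3,:3]@C)).as_rotvec())*30)
    return np.r_[r,np.array(v[4:7])*1]
if __name__=='__main__':
    out=[]
    for s in itertools.product([1,-1],repeat=4):
      for c7 in(0,1.57,3.14,-1.57):
        for c0 in (0,1.57,3.14,-1.57):
          o=least_squares(rs,[.3,.4,.4,.3,0,0,0,c0,c7],args=(s,),max_nfev=60);out.append((o.cost,s,o.x))
    out.sort(key=lambda a:a[0])
    for o in out[:3]:print(o[0],o[1],o[2].round(4))
    np.savez('kin.npz',v=out[0][2],s=out[0][1])
    print(rs(out[0][2],out[0][1]).round(2))
E
timeout 500 python3 kin.py
```

```text
1.1416464196239575 (-1, -1, -1, -1) [ 2.9650e-01  5.3920e-01  4.0530e-01  3.0250e-01  4.3300e-02  1.3000e-03
  2.7300e-02 -8.9600e-02  4.6264e+00]
1.1416464196239617 (-1, -1, -1, -1) [ 2.9650e-01  5.3920e-01  4.0530e-01  3.0250e-01  4.3300e-02  1.3000e-03
  2.7300e-02 -8.9600e-02  4.6264e+00]
1.141646419623962 (-1, -1, -1, -1) [ 2.9650e-01  5.3920e-01  4.0530e-01  3.0250e-01  4.3300e-02  1.3000e-03
  2.7300e-02 -8.9600e-02 -1.6567e+00]
[ 0.09  0.18 -0.41 -0.    0.11  0.    0.12 -0.01  0.17 -0.    0.09 -0.01
  0.08  0.05  0.27  0.01  0.08 -0.03 -0.01  0.08 -0.03  1.35 -0.28 -0.11
  0.04  0.    0.03]
```

```bash
cat > kin2.py <<'E'
from kin import *
k=np.load('kin.npz');s=k['s']
def fk2(q,v):
    q=np.array(q,float).copy();q[1:6]+=v[9:14]
    M=rz(v[7]+s[0]*q[0])@T(np.eye(3),(v[14],v[15],v[0]))@ry(q[1])@T(np.eye(3),(v[4],v[16],v[1]))@rz(s[1]*q[2])@ry(q[3])@T(np.eye(3),(v[5],v[17],v[2]))@rz(s[2]*q[4])@ry(q[5])@tr(v[6],0)@rz(s[3]*q[6]+v[8])@tr(0,v[3])
    return M
def r2(v):
    r=[]
    for q,p,e in D:
        M=fk2(q,v);A=R.from_euler('xyz',e).as_matrix()
        r+=list((M[:3,3]-p)*1000)+list((R.from_matrix(A.T@(M[:3,:3]@C)).as_rotvec())*1000)
    return np.r_[r,v[4:7]*10,v[9:14]*10,v[14:]*10]
if __name__=='__main__':
    o=least_squares(r2,np.r_[k['v'],np.zeros(9)]);print(o.cost,o.x.round(3));print(r2(o.x)[:24].round(1));np.savez('kin2.npz',v=o.x)
    st=robot.read_state()
E
python3 kin2.py
```

```text
0.599407976626706 [ 3.200e-01  5.310e-01  4.210e-01  3.280e-01 -2.000e-03  2.000e-03
  0.000e+00  1.000e-03  4.713e+00  1.000e-03  1.000e-03 -2.000e-03
 -1.000e-03  1.000e-03  1.000e-03 -1.000e-02 -1.000e-02 -4.000e-02]
[-0.1 -0.  -0.1  0.1  0.4  0.2 -0.  -0.1  0.1 -0.2 -0.  -0.3  0.1  0.2
  0.  -0.2 -0.5 -0.3  0.  -0.  -0.   0.   0.1  0.5]
```

```bash
cat > ik.py <<'E'
from kin2 import *
V=np.load('kin2.npz')['v']
lo=np.array([-2.91,-.3,-1.5,.17,-1.26,.16,-2.52]);hi=np.array([2.91,2.13,1.42,2.43,4.41,1.93,2.52])
def ik(p,Rt,q0,w=.02,m=.0):
    def f(q):
        M=fk2(q,V);return np.r_[(M[:3,3]-p)*100,R.from_matrix(Rt.T@(M[:3,:3]@C)).as_rotvec()*100,(q-q0)*w]
    o=least_squares(f,np.clip(q0,lo+m+1e-3,hi-m-1e-3),bounds=(lo+m,hi-m));return o.x,np.abs(f(o.x)[:6]).max()
if __name__=='__main__':
    q=np.array(robot.read_state()['joint_pos'])
    for m in(0,.02):
        qq=q.copy()
        for out,turn in[(.05,0),(.03,0),(.01,0),(-.01,0),(-.03,0),(-.03,-15),(-.03,-30),(-.03,-48)]:
            p,Rt=tgt(out,turn);qq,e=ik(p,Rt,qq,m=m);print(m,out,turn,qq.round(3),'err',round(e,2))
E
python3 ik.py
```

```text
0 0.05 0 [ 0.174  0.194 -0.3    2.272 -0.143  0.168 -1.23 ] err 0.0
0 0.03 0 [ 0.443  0.277 -0.627  2.259  0.584  0.16  -1.937] err 0.0
0 0.01 0 [ 0.453  0.334 -0.659  2.254  0.951  0.16  -2.295] err 0.0
0 -0.01 0 [ 0.423  0.38  -0.639  2.244  1.184  0.16  -2.52 ] err 0.19
0 -0.03 0 [ 0.392  0.411 -0.605  2.217  1.194  0.16  -2.52 ] err 1.06
0 -0.03 -15 [ 0.381  0.393 -0.581  2.199  0.932  0.16  -2.52 ] err 1.95
0 -0.03 -30 [ 0.345  0.373 -0.528  2.184  0.667  0.16  -2.52 ] err 2.74
0 -0.03 -48 [ 0.264  0.349 -0.424  2.172  0.342  0.16  -2.52 ] err 3.48
0.02 0.05 0 [ 0.414  0.218 -0.572  2.263  0.232  0.18  -1.594] err 0.0
0.02 0.03 0 [ 0.513  0.29  -0.711  2.257  0.708  0.18  -2.054] err 0.0
0.02 0.01 0 [ 0.498  0.345 -0.715  2.253  1.013  0.18  -2.351] err 0.0
0.02 -0.01 0 [ 0.462  0.386 -0.685  2.239  1.17   0.18  -2.5  ] err 0.38
0.02 -0.03 0 [ 0.429  0.417 -0.649  2.212  1.18   0.18  -2.5  ] err 1.24
0.02 -0.03 -15 [ 0.418  0.397 -0.623  2.191  0.919  0.18  -2.5  ] err 2.23
0.02 -0.03 -30 [ 0.378  0.373 -0.564  2.175  0.653  0.18  -2.5  ] err 3.12
0.02 -0.03 -48 [ 0.286  0.345 -0.446  2.162  0.326  0.18  -2.5  ] err 3.94
```

```bash
cat > ik3.py <<'E'
from ik import *
rng=np.random.default_rng(0)
def tq(out,turn,quarter):
    p,Rt=tgt(out,turn);return p,Rt@R.from_rotvec([0,quarter*np.pi/2,0]).as_matrix()
for quarter in(0,1,2,3):
  for (out,turn) in[(.05,0),(-.03,0),(-.03,-48)]:
    p,Rt=tq(out,turn,quarter);best=[]
    for k in range(40):
        q0=rng.uniform(lo,hi);q0[0]=rng.uniform(-1.2,1.2)
        def f(x):
            q=x[:7];M=fk2(q,V);mar=np.minimum(q-lo,hi-q)[1:]
            return np.r_[(M[:3,3]-p)*300,R.from_matrix(Rt.T@(M[:3,:3]@C)).as_rotvec()*300,np.minimum(mar-.35,0)]
        o=least_squares(f,np.clip(q0,lo+.01,hi-.01),bounds=(lo,hi),max_nfev=80)
        if np.abs(o.fun[:6]).max()<.3: best.append((np.minimum(o.x-lo,hi-o.x).min(),o.x))
    best.sort(key=lambda a:-a[0])
    print(quarter,out,turn,len(best))
    seen=[]
    for m,x in best:
        if all(np.abs(x-y).max()>.5 for y in seen) and len(seen)<3: seen.append(x);print('   ',round(m,3),x.round(2))
E
timeout 550 python3 ik3.py
```

```text
0 0.05 0 17
    0.177 [ 0.89  0.36 -1.16  2.25  0.95  0.34 -2.26]
    0.086 [-0.53  0.21  0.51  2.3  -0.97  0.25 -0.42]
0 -0.03 0 0
0 -0.03 -48 0
1 0.05 0 26
    0.181 [ 0.99  0.44 -1.32  2.24  1.08  0.43  2.33]
    0.095 [-0.57  0.21  0.55  2.3  -1.    0.25 -1.96]
1 -0.03 0 13
    0.203 [ 0.78  0.63 -1.16  2.23  1.52  0.5   1.95]
1 -0.03 -48 18
    0.203 [ 0.78  0.63 -1.16  2.23  1.52  0.5   1.12]
2 0.05 0 29
    0.184 [ 0.94  0.39 -1.23  2.25  1.01  0.38  0.82]
    0.014 [-0.02  0.19 -0.08  2.28 -0.42  0.17  2.18]
2 -0.03 0 19
    0.203 [ 0.78  0.63 -1.16  2.23  1.52  0.5   0.38]
2 -0.03 -48 29
    0.203 [ 0.78  0.63 -1.16  2.23  1.52  0.5  -0.45]
3 0.05 0 30
    0.184 [ 0.94  0.39 -1.23  2.25  1.01  0.38 -0.75]
    0.092 [-0.55  0.21  0.53  2.3  -0.99  0.25  1.18]
    0.04 [ 0.54  0.24 -0.72  2.26  0.44  0.2  -0.22]
3 -0.03 0 26
    0.203 [ 0.78  0.63 -1.16  2.23  1.52  0.5  -1.19]
3 -0.03 -48 16
    0.203 [ 0.78  0.63 -1.16  2.23  1.52  0.5  -2.03]
```

```bash
cat > sim.py <<'E'
from ik import *
def pose(q):
    M=fk2(q,V);return M[:3,3],M[:3,:3]@C
def run(q,rows,base=None,m=0.0,sub=2,w=.02,W=np.ones(7),q00=None,wn=0):
    p0,R0=pose(q) if base is None else base
    q=np.array(q,float);prev=(np.zeros(3),np.zeros(3));tr_=[]
    for r in rows:
        d=np.array(r[:3]);a=np.array(r[3:6])
        for i in range(1,sub+1):
            dd=prev[0]+(d-prev[0])*i/sub;aa=prev[1]+(a-prev[1])*i/sub
            p=p0+R0@dd;Rt=R0@R.from_rotvec(aa,degrees=True).as_matrix();qi=q.copy()
            def f(x):
                P,A=pose(x);r_=np.r_[(P-p)*100,R.from_matrix(Rt.T@A).as_rotvec()*100,(x-qi)*W*w]
                return np.r_[r_,(x-q00)*wn] if wn else r_
            q=least_squares(f,np.clip(qi,lo+m+1e-4,hi-m-1e-4),bounds=(lo+m,hi-m)).x
        prev=(d,a);tr_.append(q)
    return np.array(tr_)
if __name__=='__main__':
    mk=lambda l:np.array(l).reshape(-1,7)
    m1=mk([-0.045,0.0,-0.023,0,-1,0,-1,-0.09,0.005,-0.046,0,-2,0,-1,-0.14,0.01,-0.072,0,-3,0,-1,-0.19,0.015,-0.098,0,-4.5,0,-1,-0.24,0.02,-0.124,0,-6,0,-1,-0.29,0.03,-0.15,0,-7,0,-1,-0.33,0.04,-0.17,0,-8.2,0,-1,-0.352,0.041,-0.1816,0,-8.2,0,-1])
    m4=mk([-0.018,-0.005,-0.026,0.3,1,3,1,-0.044,-0.005,-0.063,0.9,2.4,7.1,1,-0.07,-0.003,-0.1,1.4,3.8,11.3,1,-0.096,0,-0.138,1.9,5.3,15.6,1,-0.123,0.005,-0.176,2.5,6.7,20,1,-0.15,0.01,-0.215,3.0,8.3,24.4,1,-0.17,0.016,-0.243,3.4,9.4,27.6,1,-0.1823,0.0191,-0.261,3.7,10,29.6,1])
    for q0,ms,q1 in((D[0][0],m1,D[1][0]),(D[2][0],m4,D[3][0])):
        print('real',np.round(q1,3));print('minn',run(q0,ms)[-1].round(3))
        print('home',run(q0,ms,q00=np.array(D[0][0]),wn=.02)[-1].round(3))
E
timeout 500 python3 sim.py
```

```text
real [ 0.555  0.479 -0.15   1.794  0.089  0.875 -0.714]
minn [ 0.558  0.479 -0.15   1.794  0.089  0.875 -0.713]
home [ 0.552  0.479 -0.141  1.795  0.084  0.874 -0.709]
real [ 0.176  0.194 -0.301  2.272 -0.144  0.168 -1.228]
minn [ 0.166  0.194 -0.291  2.273 -0.154  0.167 -1.219]
home [ 0.1    0.19  -0.217  2.276 -0.251  0.168 -1.124]
```

```bash
cat > plan.py <<'E'
from sim import *
import time
def Rz(a):
    c,s=np.cos(a),np.sin(a);return np.array([[c,-s,0],[s,c,0],[0,0,1.]])
def Ry(a):
    c,s=np.cos(a),np.sin(a);return np.array([[c,0,s],[0,1,0],[-s,0,c]])
Sg=s
def fkj(q):
    q=np.array(q,float).copy();q[1:6]+=V[9:14]
    A=np.eye(3);p=np.zeros(3);ax=[];o=[]
    def rz_(a,sg):
        nonlocal A;ax.append(sg*A[:,2]);o.append(p.copy());A=A@Rz(sg*a)
    def ry_(a):
        nonlocal A;ax.append(A[:,1].copy());o.append(p.copy());A=A@Ry(a)
    A=Rz(V[7]);rz_(q[0],Sg[0]);p=p+A@[V[14],V[15],V[0]];ry_(q[1]);p=p+A@[V[4],V[16],V[1]]
    rz_(q[2],Sg[1]);ry_(q[3]);p=p+A@[V[5],V[17],V[2]];rz_(q[4],Sg[2]);ry_(q[5]);p=p+A@[V[6],0,0]
    rz_(q[6],Sg[3]);A=A@Rz(V[8]);p=p+A@[0,0,V[3]]
    J=np.zeros((6,7))
    for i in range(7):J[:3,i]=np.cross(ax[i],p-o[i]);J[3:,i]=ax[i]
    return p,A@C,J
def follow(q,p1,R1,n=None,stop=None):
    """min-norm straight motion from pose(q) to (p1,R1)"""
    p0,R0,_=fkj(q);w=R.from_matrix(R0.T@R1).as_rotvec();n=n or int(max(np.linalg.norm(w)/.05,np.linalg.norm(p1-p0)/.02))+2
    tr_=[]
    Ks=R.from_rotvec(np.outer(np.arange(1,n+1)/n,w)).as_matrix()
    for i in range(1,n+1):
        pt=p0+(p1-p0)*i/n;Rt=R0@Ks[i-1]
        for _ in range(2):
            p,A,J=fkj(q);B=Rt@A.T;e=np.r_[pt-p,.5*np.array([B[2,1]-B[1,2],B[0,2]-B[2,0],B[1,0]-B[0,1]])]
            q=q+J.T@np.linalg.solve(J@J.T+1e-7*np.eye(6),e)
        tr_.append(q)
        if stop is not None and np.minimum(q-lo,hi-q).min()<stop:return np.array(tr_),False
    return np.array(tr_),True
def marg(t):return np.minimum(t-lo,hi-t).min()
def toolR(tx,ty,yaw,tilt0=None):
    # tool axis down tilted by vec (tx,ty) rad (direction the tip points horizontally), yaw of jaws
    t=np.hypot(tx,ty);base=np.c_[np.cross([0,0,-1.],[np.cos(yaw),np.sin(yaw),0]),[0,0,-1.],[np.cos(yaw),np.sin(yaw),0]]
    if t<1e-9:return base
    return R.from_rotvec(np.array([-ty,tx,0])*-1).as_matrix()@base
if __name__=='__main__':
    print(toolR(.3,0,0)[:,1])
    q=np.array(D[3][0]);p,A,J=fkj(q);P,A2=pose(q);print(np.abs(p-P).max(),np.abs(A-A2).max())
    t,ok=follow(q,*tgt(.02));print(t[-1].round(3))
    # half turn in place
    rng=np.random.default_rng(1)
    yaw0=np.arctan2(tgt(0)[1][1,2],tgt(0)[1][0,2])
    res=[];t0=time.time()
    while time.time()-t0<420:
        x=rng.uniform(-.6,.6,6);x[[0,3]]=rng.uniform(-.5,.6,2);pw=[np.array([rng.uniform(.42,.54),rng.uniform(-.15,.15),rng.uniform(.27,.36)]) for _ in range(3)]
        y1=yaw0+rng.uniform(0,1.6);y2=yaw0+rng.uniform(1.6,3.6)
        m=9;qq=q;seq=[(pw[0],toolR(x[0],x[1],y1)),(pw[1],toolR(x[2],x[3],y2)),(*tgt(.05,0,True),),tgt(-.03,0,True),tgt(-.03,-48,True)]
        for i,g in enumerate(seq):
            t,ok=follow(qq,g[0],g[1],stop=.005 if i==0 else .06);qq=t[-1]
            if not ok:break
            if i>0:m=min(m,marg(t))
        res.append((i+ok,m,x,pw,y1-yaw0,y2-yaw0,qq))
    res.sort(key=lambda r:(-r[0],-r[1]));print(len(res))
    for r in res[:6]:print(r[0],round(r[1],3),r[2][:4].round(2),[a.round(3).tolist() for a in r[3][:2]],round(r[4],2),round(r[5],2),r[6].round(2))
    import pickle;pickle.dump(res[:20],open('res.pkl','wb'))
E
timeout 570 python3 plan.py
```

```text
[ 0.29552021  0.         -0.95533649]
1.1102230246251565e-16 1.6653345369377348e-16
[ 0.123  0.265 -0.26   2.27  -0.119  0.097 -1.254]
5448
5 0.185 [ 0.19  0.6  -0.16 -0.46] [[0.516, -0.091, 0.348], [0.476, 0.089, 0.345]] 1.48 1.87 [ 0.71  0.57 -1.05  2.23  1.51  0.42 -0.47]
5 0.185 [ 0.27  0.55 -0.22 -0.3 ] [[0.453, -0.041, 0.301], [0.494, 0.088, 0.314]] 1.05 2.04 [ 0.71  0.57 -1.05  2.23  1.51  0.42 -0.47]
5 0.184 [ 0.46  0.48 -0.09 -0.39] [[0.503, -0.131, 0.281], [0.44, 0.005, 0.315]] 0.48 2.29 [ 0.68  0.55 -1.02  2.23  1.51  0.39 -0.47]
5 0.184 [ 0.31  0.58 -0.3  -0.09] [[0.455, -0.04, 0.348], [0.438, -0.061, 0.295]] 1.2 2.02 [ 0.69  0.55 -1.02  2.23  1.51  0.39 -0.47]
5 0.184 [ 0.41  0.54 -0.43 -0.05] [[0.486, -0.142, 0.338], [0.485, -0.051, 0.341]] 0.64 2.01 [ 0.68  0.55 -1.01  2.23  1.51  0.39 -0.47]
5 0.184 [ 0.08  0.58 -0.15 -0.43] [[0.472, 0.074, 0.274], [0.457, 0.051, 0.28]] 1.06 2.67 [ 0.68  0.55 -1.    2.23  1.5   0.38 -0.47]
```

```bash
cat > wp.py <<'E'
from plan import *
yaw0=np.arctan2(tgt(0)[1][1,2],tgt(0)[1][0,2])
W1=(np.array([.453,-.041,.301]),toolR(.27,.55,yaw0+1.05))
W2=(np.array([.494,.088,.314]),toolR(-.22,-.30,yaw0+2.04))
SO=tgt(.05,0,True)
E
python3 - <<'E'
from wp import *
st=robot.read_state();q=np.array(st['joint_pos'])
for g in(W1,W2,SO,tgt(-.03,0,True),tgt(-.03,-48,True)):
    t,ok=follow(q,*g)
    print('n',len(t),'min',t.min(0).round(2),'max',t.max(0).round(2),'marg',marg(t).round(3),'sum|dq|',np.abs(np.diff(t,axis=0)).sum(0).round(2)); print('  end',t[-1].round(3)); print('  q6 first',t[:6,5].round(3)); q=t[-1]
delta(*W1)
E
```

```text
n 22 min [ 0.31  0.19 -1.16  2.04 -0.47  0.18 -1.11] max [ 1.32  0.36 -0.41  2.27 -0.2   0.82  0.23] marg 0.019 sum|dq| [1.02 0.17 0.74 0.23 0.38 0.64 1.34]
  end [ 1.324  0.365 -1.158  2.044 -0.357  0.821  0.231]
  q6 first [0.179 0.194 0.213 0.234 0.258 0.284]
n 28 min [ 0.23  0.35 -1.14  1.58 -0.32  0.84 -0.08] max [ 1.28  0.57 -0.97  2.03  0.53  1.63  0.21] marg 0.305 sum|dq| [1.06 0.22 0.17 0.44 0.85 0.78 0.31]
  end [ 0.227  0.566 -0.975  1.581  0.526  1.625 -0.06 ]
  q6 first [0.843 0.864 0.886 0.909 0.932 0.956]
n 28 min [ 0.24  0.37 -1.29  1.61  0.54  0.41 -0.03] max [ 0.97  0.55 -0.99  2.25  1.06  1.59  0.78] marg 0.185 sum|dq| [0.73 0.24 0.3  0.64 0.51 1.18 0.81]
  end [ 0.97   0.418 -1.289  2.245  1.059  0.412  0.781]
  q6 first [1.593 1.56  1.526 1.49  1.454 1.416]
n 5 min [ 0.68  0.44 -1.21  2.23  1.14  0.37  0.37] max [ 0.89  0.55 -1.01  2.25  1.51  0.39  0.7 ] marg 0.185 sum|dq| [0.21 0.12 0.2  0.02 0.36 0.03 0.33]
  end [ 0.684  0.552 -1.015  2.23   1.505  0.39   0.367]
  q6 first [0.393 0.38  0.375 0.378 0.39 ]
n 18 min [ 0.69  0.55 -1.06  2.23  1.51  0.39 -0.47] max [ 0.71  0.57 -1.02  2.23  1.51  0.42  0.32] marg 0.2 sum|dq| [0.03 0.02 0.04 0.   0.   0.03 0.79]
  end [ 0.711  0.571 -1.056  2.229  1.509  0.419 -0.466]
  q6 first [0.392 0.393 0.395 0.397 0.398 0.4  ]
shift mm [  35.3 -103.6   36.2] | 115 turn [-25.55 -52.02   8.55]
```

>>> arm_command(series=[0.002,-0.006,0.002,-1.4,-2.9,0.5,1,0.006,-0.017,0.006,-4.3,-8.7,1.4,1,0.01,-0.029,0.01,-7.1,-14.5,2.4,1,0.0145,-0.0425,0.0148,-10.5,-21.3,3.5,1,0.019,-0.056,0.0195,-13.8,-28.1,4.6,1,0.0237,-0.0694,0.0243,-17.1,-34.9,5.7,1,0.028,-0.082,0.0286,-20.2,-41.1,6.75,1,0.0325,-0.0953,0.0333,-23.5,-47.9,7.9,1,0.0353,-0.1036,0.0362,-25.5,-52,8.5,1,0.0353,-0.1036,0.0362,-25.5,-52,8.5,1])

```text
clock: 5.72
tcp_pos: [0.4535, -0.0424, 0.3013]
eef_rot: [-1.404, 0.592, -1.74]
ft_force: [-0.4, -0.3, -3.2]
width: 0.0352
```

Run:
```python
from wp import *
show();q=np.array(robot.read_state()['joint_pos'])
for g in(W2,SO,tgt(-.03,0,True),tgt(-.03,-48,True)):
    t,ok=follow(q,*g);q=t[-1];print(marg(t).round(3),q.round(3))
delta(*W2)
```

```text
{'clock': 5.725, 'joint_pos': [1.32, 0.366, -1.151, 2.042, -0.358, 0.821, 0.231], 'tcp_pos': [0.453, -0.042, 0.301], 'eef_rot': [-1.404, 0.592, -1.74], 'ft_force': [-0.354, -0.329, -3.242], 'width': 0.035}
0.305 [ 0.226  0.565 -0.972  1.582  0.525  1.625 -0.059]
0.185 [ 0.968  0.416 -1.285  2.245  1.055  0.409  0.784]
0.185 [ 0.68   0.55  -1.009  2.23   1.505  0.386  0.367]
0.2 [ 0.707  0.568 -1.05   2.229  1.509  0.415 -0.467]
shift mm [-119.4   67.1    7. ] | 137 turn [-41.92 -51.01 -40.53]
```

>>> arm_command(series=[-0.0072,0.004,0.0004,-2.5,-3.1,-2.4,1,-0.0203,0.0114,0.0012,-7.1,-8.7,-6.9,1,-0.0346,0.0195,0.002,-12.2,-14.8,-11.8,1,-0.049,0.0275,0.0029,-17.2,-20.9,-16.6,1,-0.0633,0.0356,0.0037,-22.2,-27,-21.5,1,-0.0776,0.0436,0.0046,-27.2,-33.2,-26.3,1,-0.0919,0.0517,0.0054,-32.3,-39.3,-31.2,1,-0.1063,0.0597,0.0062,-37.3,-45.4,-36.1,1,-0.1194,0.0671,0.007,-41.9,-51,-40.5,1,-0.1194,0.0671,0.007,-41.9,-51,-40.5,1])

```text
clock: 6.98
tcp_pos: [0.4934, 0.0915, 0.3133]
eef_rot: [-1.937, -0.058, -0.781]
ft_force: [-0.1, 0.3, -2.5]
width: 0.0355
```

Run:
```python
from wp import *
show();q=np.array(robot.read_state()['joint_pos'])
for g in(SO,tgt(-.03,0,True),tgt(-.03,-48,True)):
    t,ok=follow(q,*g);q=t[-1];print(marg(t).round(3),q.round(3))
delta(*SO)
```

```text
{'clock': 6.975, 'joint_pos': [0.217, 0.568, -0.969, 1.58, 0.524, 1.622, -0.06], 'tcp_pos': [0.493, 0.092, 0.313], 'eef_rot': [-1.937, -0.058, -0.781], 'ft_force': [-0.076, 0.254, -2.483], 'width': 0.036}
0.185 [ 0.965  0.413 -1.281  2.245  1.052  0.406  0.787]
0.184 [ 0.676  0.547 -1.003  2.23   1.504  0.382  0.366]
0.2 [ 0.703  0.566 -1.044  2.229  1.508  0.411 -0.467]
shift mm [66.6 95.5  1.1] | 116 turn [ 35.57 -55.71 -35.72]
```

>>> arm_command(series=[0.004,0.0057,0.0001,2.1,-3.3,-2.1,1,0.0113,0.0162,0.0002,6,-9.5,-6.1,1,0.0193,0.0277,0.0003,10.3,-16.2,-10.4,1,0.0273,0.0392,0.0005,14.6,-22.8,-14.6,1,0.0353,0.0506,0.0006,18.9,-29.5,-18.9,1,0.0433,0.0621,0.0007,23.1,-36.2,-23.2,1,0.0513,0.0735,0.0008,27.4,-42.9,-27.5,1,0.0593,0.085,0.001,31.7,-49.6,-31.8,1,0.0666,0.0955,0.0011,35.6,-55.7,-35.7,1,0.0666,0.0955,0.0011,35.6,-55.7,-35.7,1])

```text
clock: 8.22
tcp_pos: [0.5196, 0.0148, 0.2266]
eef_rot: [-1.592, -0.521, 0.309]
ft_force: [0.7, -0.4, -1.6]
width: 0.0354
```

Run:
```python
from wp import *
show();q=np.array(robot.read_state()['joint_pos'])
for g in(tgt(-.03,0,True),tgt(-.03,-48,True)):
    t,ok=follow(q,*g);q=t[-1];print(marg(t).round(3),q.round(3))
delta(*SO)
for n in("side","top"):
    cv2.imwrite(f'pics/{n}3.png',robot.capture(n)[:,:,::-1])
s=cv2.imread('pics/side3.png');t=cv2.imread('pics/top3.png')
def f(im,x0,y0,n,k):
    o=cv2.resize(im[y0:y0+n,x0:x0+n],None,fx=k,fy=k,interpolation=cv2.INTER_NEAREST)
    for i in range(0,n,5):
        cv2.putText(o,str(x0+i),(i*k,8),0,.3,(0,255,255),1);cv2.putText(o,str(y0+i),(0,i*k+8),0,.3,(0,255,255),1)
        o[:, i*k]=o[:,i*k]*.8; o[i*k]=o[i*k]*.8
    return o
cv2.imwrite('pics/z4.png',np.hstack([f(t,190,175,65,6),f(s,240,185,65,6)]))
```

```text
{'clock': 8.225, 'joint_pos': [0.967, 0.417, -1.274, 2.246, 1.056, 0.404, 0.783], 'tcp_pos': [0.52, 0.015, 0.227], 'eef_rot': [-1.592, -0.521, 0.309], 'ft_force': [0.678, -0.418, -1.596], 'width': 0.035}
0.184 [ 0.677  0.548 -1.004  2.23   1.505  0.383  0.366]
0.2 [ 0.704  0.566 -1.045  2.229  1.508  0.412 -0.467]
shift mm [ 2.4 -0.1  2.2] | 3 turn [ 0.04 -0.37 -0.11]
```

View pics/z4.png

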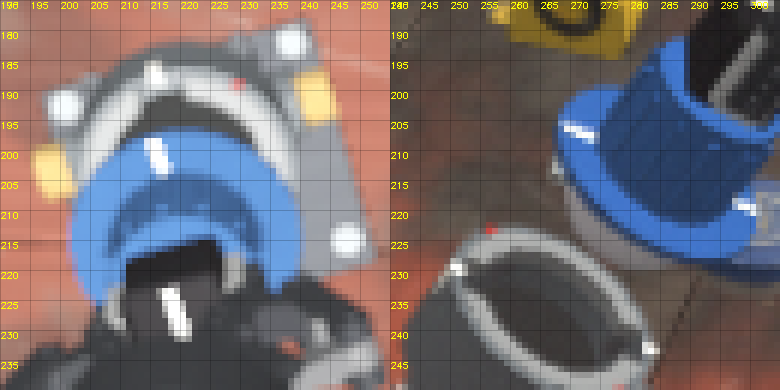

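Run:
```python
from tgt import *
st=robot.read_state();A=R.from_euler('xyz',st['eef_rot']).as_matrix();p=st['tcp_pos'];print(p,st['clock'])
off=q['off']
obs={'top':[(215.8,200.3),(217.7,222.8),(220.5,230.8)],'side':[(270.8,206.3),(298.8,219.2)]}
def pt(h,x,v=(0,0,0,0,0)):
    # v: dx,dz(lateral),dt, yaw, 
    return p+A@(R.from_rotvec([v[3],v[4],0]).as_matrix()@np.array([x,-(h-.0835-v[2]),0])+[v[0],0,v[1]])
def res(v,reg=1):
    T3=np.array([pt(.034,.0361,v),pt(.12,.0157,v),pt(.12,-.0157,v)]);S2=np.array([pt(.034,.0361,v),pt(.034,-.0361,v)])
    r=np.r_[(proj('top',T3)+off[:2]-obs['top']).ravel(),(proj('side',S2)+off[2:]-obs['side']).ravel()]
    return np.r_[r/.35,v[:3]*1000/2,v[3]/.02,v[4]/.03]
v0=np.zeros(5);print(res(v0)[:10].round(2)*.35)
# maybe x reversed sign
o=least_squares(res,v0);print('fit mm',(o.x[:3]*1000).round(2),'tilt,yaw deg',np.degrees(o.x[3:]).round(2),(res(o.x)[:10]*.35).round(2))
```

```text
[0.52089408 0.01708092 0.22813273] 8.325
[-0.1225  0.4935 -0.189   0.077   1.4455  5.5335 -0.1085  0.049  -0.693
 -0.5635]
fit mm [2.2  0.12 1.01] tilt,yaw deg [0.49 1.32] [-0.28 -0.57 -0.23 -1.13  1.06  4.43 -1.18 -0.11 -1.73 -0.26]
```

Apart from the stripe end that the gripper hides, the marks match the predicted bowl-in-hand pose to within 0.7 px. I'll start the insertion, to just short of the lugs.

>>> arm_command(series=[0,0.015,0,0,0,0,1,0,0.03,0,0,0,0,1,0,0.045,0,0,0,0,1,0,0.059,0,0,0,0,1,0,0.059,0,0,0,0,1,0,0.059,0,0,0,0,1])

```text
clock: 9.07
tcp_pos: [0.5494, 0.0255, 0.1778]
eef_rot: [-1.593, -0.523, 0.311]
ft_force: [-0.1, 0.1, -2.3]
width: 0.0355
```

```bash
cat > chk.py <<'E'
from wp import *
import sys
show();st=robot.read_state();A=R.from_euler('xyz',st['eef_rot']).as_matrix();p=st['tcp_pos']
l=F.T@(p-hc);print('TCP in mouth mm',(l*1000).round(2),'nose in',((.0835-l[2])*1000).round(2),'F mouth',(F.T@st['ft_force']).round(2))
Rt=tgt(0,0,True)[1];print('rot vs untwisted (tool axes deg)',R.from_matrix(Rt.T@A).as_rotvec(degrees=True).round(2))
q_=np.array(st['joint_pos']);print('marg',marg(q_[None]).round(3))
tag=sys.argv[1]
for n in("side","top"):
    cv2.imwrite(f'pics/{n}_{tag}.png',robot.capture(n)[:,:,::-1])
s_=cv2.imread(f'pics/side_{tag}.png');t=cv2.imread(f'pics/top_{tag}.png')
f=lambda im,x0,y0,n,k:cv2.resize(im[y0:y0+n,x0:x0+n],None,fx=k,fy=k,interpolation=cv2.INTER_CUBIC)
cv2.imwrite(f'pics/z_{tag}.png',np.hstack([f(t,190,165,65,6),f(s_,235,190,65,6)]))
E
python3 chk.py a
```

```text
{'clock': 9.075, 'joint_pos': [0.724, 0.501, -1.043, 2.236, 1.384, 0.371, 0.468], 'tcp_pos': [0.549, 0.025, 0.178], 'eef_rot': [-1.593, -0.523, 0.311], 'ft_force': [-0.092, 0.127, -2.292], 'width': 0.036}
TCP in mouth mm [ 0.58  0.16 75.38] nose in 8.12 F mouth [-1.19  0.2  -1.96]
rot vs untwisted (tool axes deg) [-0.06  0.27  0.01]
marg 0.194
```

View pics/z_a.png

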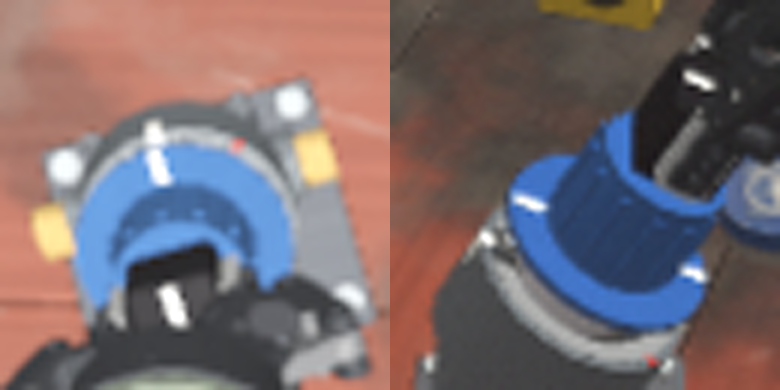

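Nose 8 mm in with no contact force. The flange mark lines up with the slot mark in both views. Going on through the slots.

>>> arm_command(series=[-0.0005,0.005,0,0,0,0,1,-0.0005,0.01,0,0,0,0,1,-0.0005,0.01,0,0,0,0,1])

```text
clock: 9.55
tcp_pos: [0.554, 0.0259, 0.1686]
eef_rot: [-1.594, -0.523, 0.31]
ft_force: [-0.7, -3.6, 2.0]
width: 0.0356
```

```bash
python3 chk.py b
```

```text
{'clock': 9.55, 'joint_pos': [0.702, 0.525, -1.023, 2.233, 1.447, 0.378, 0.413], 'tcp_pos': [0.554, 0.026, 0.169], 'eef_rot': [-1.594, -0.523, 0.31], 'ft_force': [-0.748, -3.574, 2.003], 'width': 0.036}
TCP in mouth mm [-0.08 -0.6  65.11] nose in 18.39 F mouth [-0.58 -3.23  2.57]
rot vs untwisted (tool axes deg) [-0.1   0.31  0.01]
marg 0.197
```

>>> arm_command(series=[0,0.003,-0.0005,0,0,0,1,0,0.006,-0.0005,0,0,0,1,0,0.009,-0.0005,0,0,0,1,0,0.009,-0.0005,0,0,0,1])

```text
clock: 10.15
tcp_pos: [0.5586, 0.0264, 0.1609]
eef_rot: [-1.594, -0.523, 0.311]
ft_force: [-4.9, -1.9, 6.4]
width: 0.035
```

```bash
python3 chk.py c
```

```text
{'clock': 10.15, 'joint_pos': [0.687, 0.547, -1.012, 2.229, 1.496, 0.387, 0.372], 'tcp_pos': [0.559, 0.026, 0.161], 'eef_rot': [-1.594, -0.523, 0.311], 'ft_force': [-4.876, -1.873, 6.378], 'width': 0.035}
TCP in mouth mm [-3.000e-02 -1.320e+00  5.627e+01] nose in 27.23 F mouth [-1.33 -0.46  8.12]
rot vs untwisted (tool axes deg) [-0.14  0.3   0.  ]
marg 0.201
```

View pics/z_c.png

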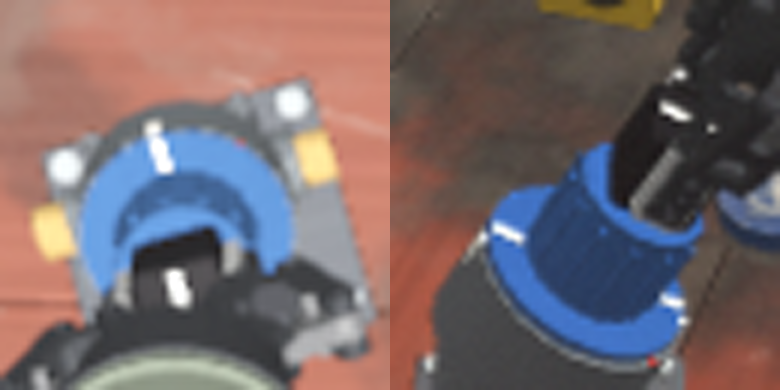

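The lugs are in the slots and the flange is nearly on the lip. Pushing on to seat it.

>>> arm_command(series=[0,0.0015,0,0,0,0,1,0,0.0035,0,0,0,0,1,0,0.0035,0,0,0,0,1])

```text
clock: 10.62
tcp_pos: [0.5605, 0.0254, 0.1589]
eef_rot: [-1.599, -0.524, 0.311]
ft_force: [-34.6, -20.1, 55.6]
width: 0.0355
```

```bash
python3 chk.py d
```

```text
{'clock': 10.625, 'joint_pos': [0.682, 0.553, -1.008, 2.228, 1.515, 0.393, 0.356], 'tcp_pos': [0.56, 0.025, 0.159], 'eef_rot': [-1.599, -0.524, 0.311], 'ft_force': [-34.621, -20.077, 55.565], 'width': 0.036}
TCP in mouth mm [ 0.25 -2.84 53.73] nose in 29.77 F mouth [-6.16 -9.93 67.47]
rot vs untwisted (tool axes deg) [-0.38  0.29 -0.04]
marg 0.202
```

The flange is seated at 67 N axial. I'll ease off to a light push and turn clockwise.

>>> arm_command(series=[0,0.0002,-0.0003,0,0,0,1,0,0.0002,-0.0003,0,5,0,1,0,0.0002,-0.0003,0,10,0,1,0,0.0002,-0.0003,0,15,0,1,0,0.0002,-0.0003,0,20,0,1,0,0.0002,-0.0003,0,20,0,1])

```text
clock: 11.48
tcp_pos: [0.5596, 0.0257, 0.1586]
eef_rot: [-1.4, -0.498, -0.089]
ft_force: [-25.2, -5.2, 26.1]
width: 0.0348
```

```bash
python3 chk.py e; python3 -c "
from go import *;print(robot.read_state()['ft_torque'])"
```

```text
{'clock': 11.475, 'joint_pos': [0.696, 0.562, -1.029, 2.228, 1.517, 0.406, 0.008], 'tcp_pos': [0.56, 0.026, 0.159], 'eef_rot': [-1.4, -0.498, -0.089], 'ft_force': [-25.187, -5.241, 26.11], 'width': 0.035}
TCP in mouth mm [-0.53 -2.31 53.82] nose in 29.68 F mouth [-9.1   2.01 35.45]
rot vs untwisted (tool axes deg) [-0.32 20.31 -0.06]
marg 0.202
[0.72476906 2.71700166 0.74723081]
```

View pics/z_e.png

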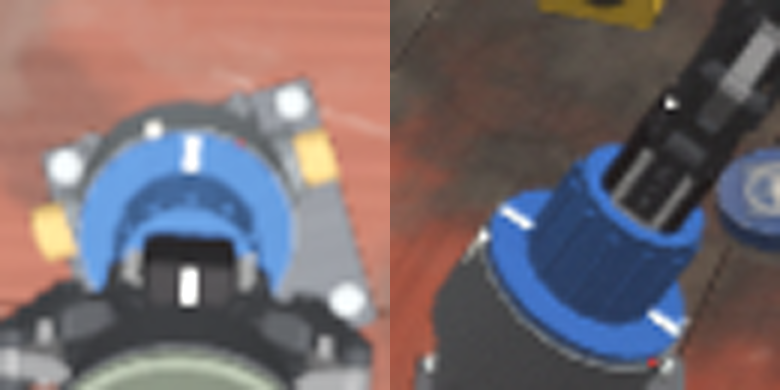

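The flange marks have moved about 20° from the slots towards the red dots, so the lugs are under the lip. Continuing.

>>> arm_command(series=[0,0.0001,0,0,5,0,1,0,0.0001,0,0,10,0,1,0,0.0001,0,0,15,0,1,0,0.0001,0,0,20,0,1,0,0.0001,0,0,24,0,1,0,0.0001,0,0,24,0,1])

```text
clock: 12.32
tcp_pos: [0.559, 0.0261, 0.1583]
eef_rot: [-1.206, -0.384, -0.536]
ft_force: [-16.7, -2.5, 16.5]
width: 0.0355
```

```bash
python3 chk.py f; python3 -c "
from go import *;print(robot.read_state()['ft_torque'])"
```

```text
{'clock': 12.325, 'joint_pos': [0.711, 0.573, -1.053, 2.229, 1.519, 0.424, -0.409], 'tcp_pos': [0.559, 0.026, 0.158], 'eef_rot': [-1.206, -0.384, -0.536], 'ft_force': [-16.691, -2.549, 16.467], 'width': 0.036}
TCP in mouth mm [-1.13 -1.74 53.8 ] nose in 29.7 F mouth [-6.2   2.23 22.65]
rot vs untwisted (tool axes deg) [-0.29 44.28 -0.08]
marg 0.201
[0.42300894 2.171809   0.57169556]
```

View pics/z_f.png

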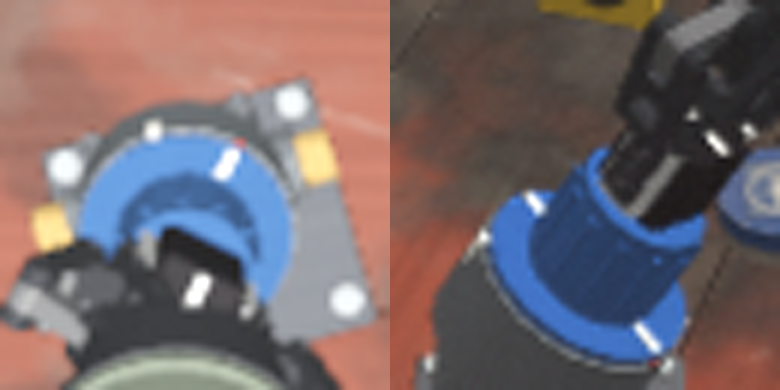

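The flange marks point almost at the red dots. I'll turn a few more degrees to feel the stop.

>>> arm_command(series=[0,0,0,0,1.5,0,1,0,0,0,0,3,0,1,0,0,0,0,3,0,1])

```text
clock: 12.8
tcp_pos: [0.5584, 0.0262, 0.1581]
eef_rot: [-1.189, -0.366, -0.585]
ft_force: [-14.5, -4.7, 13.4]
width: 0.0356
```

```bash
python3 chk.py g; python3 -c "
from go import *;from tgt import F;s=robot.read_state();print(F.T@s['ft_torque'])"
```

```text
{'clock': 12.8, 'joint_pos': [0.713, 0.574, -1.056, 2.23, 1.52, 0.426, -0.46], 'tcp_pos': [0.558, 0.026, 0.158], 'eef_rot': [-1.189, -0.366, -0.585], 'ft_force': [-14.489, -4.721, 13.387], 'width': 0.036}
TCP in mouth mm [-1.61 -1.44 53.9 ] nose in 29.6 F mouth [-6.51 -0.44 19.2 ]
rot vs untwisted (tool axes deg) [-0.3  47.08 -0.07]
marg 0.2
[0.64935559 2.08852606 1.81191192]
```

The torque about the mouth axis rose from about 0 to 1.8 N m, so the stop is reached. I'll let the spring lift the bowl onto the lip, then open.

>>> arm_command(series=[0,-0.001,0,0,0,0,1,0,-0.0025,0,0,0,0,1,0,-0.0025,0,0,0,0,1,0,-0.0025,0,0,0,0,-1,0,-0.0025,0,0,0,0,-1,0,-0.0025,0,0,0,0,-1,0,-0.0025,0,0,0,0,-1,0,-0.0025,0,0,0,0,-1])

```text
clock: 13.9
tcp_pos: [0.5573, 0.0259, 0.1603]
eef_rot: [-1.189, -0.366, -0.584]
ft_force: [0.5, -0.6, -0.1]
width: 0.0857
```

```bash
python3 chk.py i
python3 - <<'E'
from wp import *
st=robot.read_state();q=np.array(st['joint_pos']);A=R.from_euler('xyz',st['eef_rot']).as_matrix()
t,ok=follow(q,st['tcp_pos']-A[:,1]*.09,A);print(marg(t),t[-1].round(3),np.abs(t[-1]-q).round(2))
E
```

```text
{'clock': 13.9, 'joint_pos': [0.717, 0.568, -1.058, 2.231, 1.508, 0.423, -0.449], 'tcp_pos': [0.557, 0.026, 0.16], 'eef_rot': [-1.189, -0.366, -0.584], 'ft_force': [0.54, -0.559, -0.073], 'width': 0.086}
TCP in mouth mm [-1.57 -1.47 56.39] nose in 27.11 F mouth [ 0.26 -0.69 -0.25]
rot vs untwisted (tool axes deg) [-0.3  47.07 -0.07]
marg 0.199
0.1665758842463989 [ 1.024  0.391 -1.333  2.248  0.985  0.415  0.028] [0.31 0.18 0.28 0.02 0.52 0.01 0.48]
```

View pics/z_i.png

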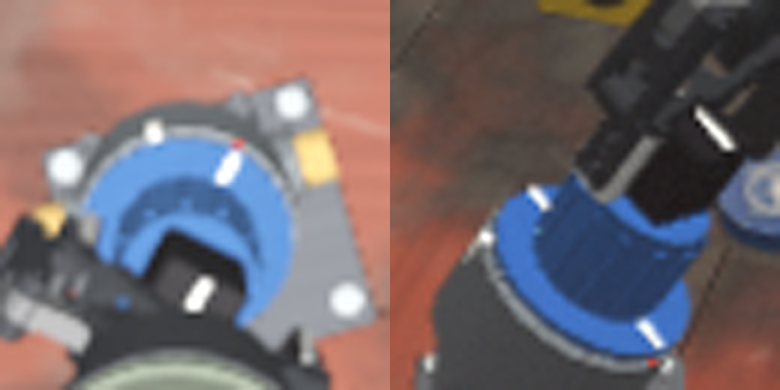

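The gripper is open with no force on it, the bowl is still in place and its marks are at the red dots. Backing straight off.

>>> arm_command(series=[0,-0.008,0,0,0,0,-1,0,-0.02,0,0,0,0,-1,0,-0.035,0,0,0,0,-1,0,-0.05,0,0,0,0,-1,0,-0.065,0,0,0,0,-1,0,-0.08,0,0,0,0,-1,0,-0.09,0,0,0,0,-1,0,-0.09,0,0,0,0,-1])

```text
clock: 15.0
tcp_pos: [0.5139, 0.0139, 0.2386]
eef_rot: [-1.189, -0.367, -0.585]
ft_force: [0.5, 0.0, -0.1]
width: 0.0854
```

```bash
python3 chk.py j
python3 - <<'E'
import cv2,numpy as np
s=cv2.imread('pics/side_j.png');t=cv2.imread('pics/top_j.png')
def f(im,x0,y0,n,k):
    o=cv2.resize(im[y0:y0+n,x0:x0+n],None,fx=k,fy=k,interpolation=cv2.INTER_NEAREST)
    for i in range(0,n,5):
        cv2.putText(o,str(x0+i),(i*k,8),0,.3,(0,255,255),1);cv2.putText(o,str(y0+i),(0,i*k+8),0,.3,(0,255,255),1)
        o[:, i*k]=o[:,i*k]*.8; o[i*k]=o[i*k]*.8
    return o
cv2.imwrite('pics/zz_j.png',np.hstack([f(t,190,175,65,6),f(s,240,200,65,6)]))
E
```

```text
{'clock': 15.0, 'joint_pos': [1.023, 0.395, -1.331, 2.246, 0.994, 0.417, 0.021], 'tcp_pos': [0.514, 0.014, 0.239], 'eef_rot': [-1.189, -0.367, -0.585], 'ft_force': [0.487, 0.048, -0.064], 'width': 0.085}
TCP in mouth mm [ -1.4   -1.48 146.68] nose in -63.18 F mouth [ 0.38 -0.1  -0.3 ]
rot vs untwisted (tool axes deg) [-0.34 47.1  -0.12]
marg 0.169
```

View pics/zz_j.png

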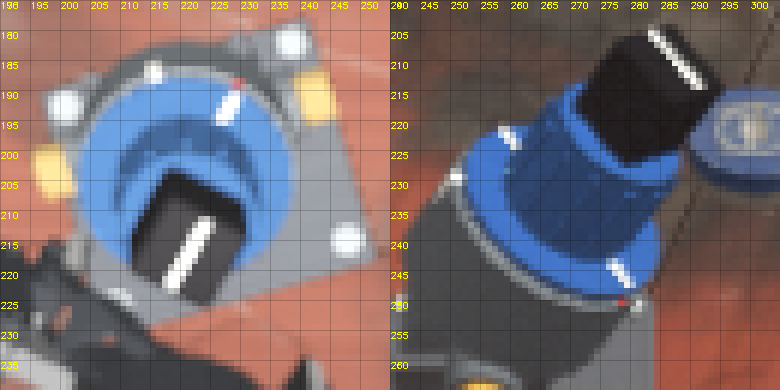

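View pics/side_j.png

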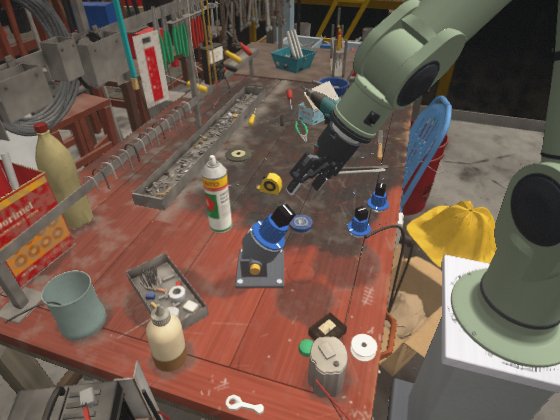

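Run:
```python
from tgt import *
off=q['off']
ot=np.array([(227.7,192.2),(224.3,211.2),(217.7,222.5)]);os_=np.array([(259.5,222.3),(278,244.8),(283.3,205.2),(291.5,213.7)])
def res(v):
    Rr=F@R.from_rotvec([v[4],v[5],0]).as_matrix()@R.from_rotvec([0,0,v[3]]).as_matrix();o=hc+F@v[:3]
    P=lambda h,x:o+Rr@np.array([x,0,h-.06])
    T=np.array([P(.034,.0361),P(.12,.0157),P(.12,-.0157)]);S=np.array([P(.034,.0361),P(.034,-.0361),P(.12,.0157),P(.12,-.0157)])
    return np.r_[((proj('top',T)+off[:2]-ot)).ravel(),((proj('side',S)+off[2:]-os_)).ravel()]/.35
o=least_squares(res,[0,0,.034,-.78,0,0]);print('mm',(o.x[:3]*1000).round(2),'deg',np.degrees(o.x[3:]).round(2),(o.fun*.35).round(2))
cov=np.linalg.inv(o.jac.T@o.jac);print('sd',np.sqrt(np.diag(cov))*[1000,1000,1000,57,57,57])
```

```text
mm [-0.2  -1.07 34.75] deg [-44.37   0.69  -0.71] [ 0.04 -0.09 -0.06  0.03  0.09  0.31  0.14  0.18 -0.06  0.06 -0.35 -0.86
  0.02  0.6 ]
sd [0.45724191 0.61197036 0.61053811 1.06241628 0.60164637 0.44472553]
```

The fit gives the bowl turned 44.4°, its mid point 34.8 mm out of the mouth, 1.1 mm off-axis and 1.0° tilted, which matches the locked pose. Compared with the first pictures, the tin, can and tape measure haven't moved. Handing in.

Run:
```python
from rig import robot
print(robot.read_state()['clock'],robot.finish_job())
```

```text
the job is handed in; nothing more can be done
15.1 None
```

The bowl is fitted and locked in the filter head, and I handed the job in at 15.1 s of the 48 s allowed. `finish_job()` gives no verdict, so what follows rests on my own last measurements.

**What I did:** I gripped the largest blue bowl by its square grip and lifted it. I gave it half a turn in the air, because joint 6 was running into its limit on the first approach. I then pushed it through the slots until the flange seated (67 N axial at the peak) and turned it about 45° clockwise. The torque rose to 1.8 N m at the stop. I eased off so the spring could lift the bowl, then opened the gripper and backed away.

**Last checks, from fitting both camera views after release:**

| Check | Measured | Required |
|---|---|---|
| Offset from the mouth's axis (x, y) | -0.2 mm, -1.1 mm | within 5 mm each |
| Mid point out along the axis | 34.8 mm | 26 to 37 mm |
| Turn from the slots | 44.4° | 35 to 57° |
| Axis tilt | about 1° | below 6° |

- **Release:** the gripper was open, about 90 mm back and felt no contact force. The flange marks sit at the red dots.
- **Bystanders:** by eye, the grease tin, spray can and tape measure are where they were in the first picture. I did not measure them again.
- **Small disagreements:**
  - The two cameras differed by 2 to 3 mm, which I averaged out with pixel offsets.
  - While seated, the tool read up to 2.8 mm off my estimated mouth centre.
  - I left one hidden stripe end out of the check before insertion.
  - The final fit's largest residual was 0.9 px, on a stripe end.

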